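# Put three containers back into their own stands

## Task

The three containers are each in the wrong stand. Move them round so that each ends upright and fully down in the recess made for it: the square reagent bottle in the square stand, the staining jar in the large round stand and the small dropper bottle in the small round stand; you may use the empty cork mat to park one on the way. Do not tip any container over, and leave the timer, the cover-glass box and the marker pen where they are.

Things in the scene. Friction and masses are not known exactly. Their poses are not given: they have to be found in the camera images.
- bottle_centre (a point): reagent bottle: tall white bottle, 138 mm; body square with round corners, 58 mm over flats, 69 over corners, flats straight up to 90 mm, then a shoulder, round white cap 40 mm across from 118 mm up; about 0.3 kg. At the start it stands on top of the small round stand, too big for its recess. The point is its centre, 69 mm above its underside; x, y square to its flats, z up
- dropper_centre (a point): dropper bottle: the smallest bottle, round, body 26 mm across up to 48 mm, black cap 20 mm across above, 66 mm tall, about 0.04 kg. At the start it stands upright in the large round stand's recess. The point is its centre, half-way up (33 mm above its underside); z up
- jar_centre (a point): staining jar: round jar 53 mm across, 100 mm tall, straight-sided with a wide ribbed cap on the top 14 mm, about 0.17 kg. At the start it stands upright in the square stand's recess. The point is its centre, half-way up (50 mm above its underside); z up
- square_stand_seat (a point): square stand, home of the reagent bottle: fixed grey plastic stand, 12 mm high, with a flat-floored recess 8 mm deep; 100 x 100 mm outside, recess 75 x 75 mm square. The point is the centre of the recess floor, 4 mm above the worktop; z up, x and y square to its sides
- large_stand_seat (a point): large round stand, home of the staining jar: fixed grey plastic stand, 12 mm high, with a flat-floored recess 8 mm deep; 104 mm across outside, round recess 70 mm across. The point is the centre of the recess floor, 4 mm above the worktop; z up
- small_stand_seat (a point): small round stand, home of the dropper bottle: fixed grey plastic stand, 12 mm high, with a flat-floored recess 8 mm deep; 80 mm across outside, round recess 42 mm across. The point is the centre of the recess floor, 4 mm above the worktop; z up
- cork_mat_top (a point): flat cork mat 120 (its x) x 90 (its y) x 3 mm, fixed on the worktop and empty at the start: a free spot on which to park a thing. The point is the centre of its top, 3 mm above the worktop; z up
- timer_box_centre (a point): bystander: loose white bench timer, 68 x 62 x 19 mm, lying flat; the point is its centre. To be left where it is
- glass_box_centre (a point): bystander: loose small white box of cover glasses, 27 x 27 x 16 mm; the point is its centre. To be left where it is
- pen_marker_centre (a point): bystander: loose marker pen lying flat, 125 mm long, 13 mm thick; the point is its centre. To be left where it is
Things that resemble listed ones, but are neither listed nor needed, are in the scene too. What is shaped like the part that bears small_stand_seat but blue, green or purple is not meant.

How it is judged:
By the outcome, as a careful person would: the job done as asked, in the order asked, and still so for the second after the job is handed in, with the robot touching nothing.
It also fails if it takes over 115 s, if anything falls off the work surface, if the arm or the gripper's body presses on something with over 40 N, if the wrist force passes 120 N, or if a joint passes its speed limit or range.

## Robot

A 6-joint arm with a two-finger parallel gripper is mounted at the origin on a cart in front of the work surface, level with it; the furniture and walls round the work are solid. World frame = base frame: x ahead of the robot, y to its left, z up, the work surface at z = 0. Lengths are in m, angles in rad, forces in N, time in s.
With the tool pointing down it reaches from about 0.3 to 0.775 m from the base axis. Payload 14.6 kg.
Tool frame: the origin (TCP) lies midway between the tips of the shut fingers; the grasp point (between the pads) lies 19 mm behind it (ctrl.grip_depth is the distance from the TCP to the grasp point, in m); z points along the fingers, x is the direction in which the jaws open and shut, and the axes are right-handed (so a half turn about z gives the same grasp; the last joint's range is limited). The gripper opens to 94 mm and grips with 3 to 60 N. Pads are 16 mm wide; open, the fingers measure 119 mm over their backs; the gripper's body (75 mm by 177 mm) begins 78 mm behind the grasp point.
Start: joints at [-1.415, 0.3, 1.521, -0, 1.321, -0.067], TCP at [0.122, -0.536, 0.205] pointing down, gripper open.
Joint ranges: [-3.03, 3.03], [-0.79, 2.21], [0.23, 2.52], [-1.04, 4.18], [0, 3.07], [-2.55, 2.55]. Speed limits (rad/s): [2.22, 2.22, 2.57, 3.14, 3.14, 3.14].

## Interface

Orientations are given as [roll, pitch, yaw] about the fixed x, y, z axes, in that order (R = Rz(yaw) Ry(pitch) Rx(roll)).
In Python, from station import ctrl gives the robot as it stands.
- The arm moves only by the tool play_rows, never from a script. Its argument "steps" is a list that holds one entry, the list of rows, each a list of 7 numbers: the shift along the tool's x, y, z in cm, then the turn, a rotation vector about the tool's x, y, z in rad, then the opening, from 0 (shut) to 1 (fully open). In form: [[[x, y, z, ax, ay, az, hand], ...]]. A call has 1 to 20 rows; each row is the pose to reach, as a shift and turn from the pose measured when the call began, along the tool's axes at that moment; what a row does not reach only later rows make up. A row lasts 1/12 s, in which the tool goes at most 41.7 mm and 7.16 degrees, less where a joint would pass 70% of its speed; a pose out of reach is approached as far as the arm can. A call with a gripper value outside its range is refused whole. The fingers move at their own pace and stop on an object; "force" is the grip in N (left out, the last holds). Time passes only in rows, so rows that repeat a pose let the fingers close. It gives the time, the measured TCP pose, the force and the opening at its end, in the units of the state.
- ctrl.get_obs(): the state, without advancing time (a new reading comes with each control period).
- ctrl.camera(name): name is "scene" or "top"; returns a dict with "frame" (420x560x3 uint8, blue, green, red), "fovy" (degrees; the focal length in pixels is half the picture's height over the tangent of half this angle, whatever the lens; pixels are square), "cx", "cy" (the principal point, pixels), "world_to_cam" (4x4, takes a point from world to camera coordinates). Camera axes: x right, y up, looking along -z (the intrinsics and any distortion apply to the point x, -y, -z); pixel columns grow to the right and rows downward; lengths in m; the calibration is good to about 2 mm. A picture is of the moment at which its call begins. There is no depth.
- ctrl.hand_in(): hands the job in, once; it reports no verdict.
The state is a dict: "time_s": time; "qpos": joint angles; "joint_vel": joint speeds; "tau": joint torques, N m; "ee_pos": TCP position; "eef_rot": TCP orientation; "force": force on the tool from outside, world axes, zero at the start; "moment": the same for the moment, N m; "grip_width": finger opening in m.
Only numpy, scipy, OpenCV 4.12 (cv2) and the standard library are available. Lean on these libraries where they do the work, as an engineer would, in place of code of your own. Each camera call takes 0.05 s, during which the arm holds its last target. There are 200 camera calls.

## Working session

There is one attempt and no reset: what is moved stays moved. The work goes in short steps, Python scripts to look and compute and a tool call to move; the robot and the scene stay as the last step left them, time stands still between calls to the robot, and variables do not carry over. Pictures are saved under pics/ and viewed, about 12 in all and at most 16, crops included, and the job is handed in when it is done.

Besides the shell and the picture viewer there is one more tool, called as name(argument=value, ...) on one line, values as JSON. play_rows: Moves the arm, as the interface text tells. Its arguments: {"type":"object","properties":{"steps":{"type":"array"},"force":{"type":"number"}},"required":["steps"]}

```bash
mkdir -p pics; ls; python3 - <<'E'
from station import ctrl
import cv2
for n in("scene","top"):
    c=ctrl.camera(n); cv2.imwrite(f"pics/{n}0.png",c["frame"]); print(n,{k:v for k,v in c.items() if k!="frame"})
print(ctrl.get_obs(),ctrl.grip_depth)
E
```

```text
pics
scene {'fovy': 44.83258250150978, 'cx': 283.1206399482347, 'cy': 216.66613935237382, 'world_to_cam': array([[ 0.54284787, -0.83982784,  0.00232314, -0.34496444],
       [ 0.353269  ,  0.23085382,  0.90659116, -0.21910253],
       [-0.7619168 , -0.49132038,  0.42200364, -1.12678405],
       [ 0.        ,  0.        ,  0.        ,  1.        ]])}
top {'fovy': 51.13276812756276, 'cx': 276.43547890849413, 'cy': 220.10121701412257, 'world_to_cam': array([[-1.94844656e-02, -9.99809117e-01, -1.44413039e-03,
        -6.75631741e-02],
       [ 9.97383110e-01, -1.95377287e-02,  6.96075363e-02,
        -5.08814254e-01],
       [-6.96224644e-02, -8.40856083e-05,  9.97573409e-01,
        -1.47572804e+00],
       [ 0.00000000e+00,  0.00000000e+00,  0.00000000e+00,
         1.00000000e+00]])}
{'time_s': 0.1, 'qpos': array([-1.41462507e+00,  3.00440176e-01,  1.52151293e+00, -3.90871388e-06,
        1.32069357e+00, -6.65956035e-02]), 'joint_vel': array([ 1.24800577e-03,  9.01378699e-04, -3.80926985e-04, -7.67546972e-04,
       -2.59854035e-05, -1.27114177e-03]), 'tau': array([ 4.27232399e-04, -5.32646406e+01, -3.53284156e+01,  7.09057529e-02,
        2.35340249e-02, -6.88115301e-05]), 'ee_pos': array([ 0.1214732 , -0.53617976,  0.20493212]), 'eef_rot': array([-3.14152629e+00,  1.05194412e-03, -1.34802846e+00]), 'force': array([0.2467559 , 0.02259526, 0.12585398]), 'moment': array([ 0.00707253,  0.01678696, -0.01135492]), 'grip_width': 0.09392065987941313} 0.0188
```

View pics/scene0.png

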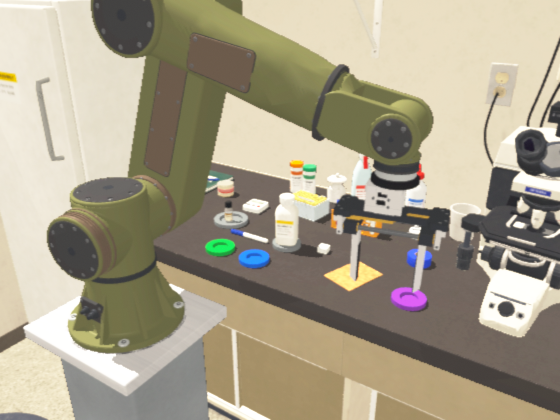

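View pics/top0.png

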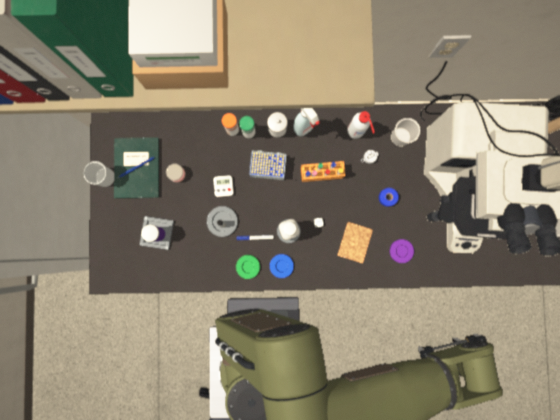

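```bash
cat > h.py <<'E'
import numpy as np, cv2
from station import ctrl
def ray(c,u,v):
    f=210/np.tan(np.radians(c["fovy"]/2)); W=c["world_to_cam"]; R=W[:3,:3]
    d=R.T@np.array([(u-c["cx"])/f,-(v-c["cy"])/f,-1]); return -R.T@W[:3,3],d
def back(c,u,v,z):
    o,d=ray(c,u,v); return (o+d*(z-o[2])/d[2])[:2].round(4)
def proj(c,p):
    f=210/np.tan(np.radians(c["fovy"]/2)); q=c["world_to_cam"]@np.append(p,1)
    return np.array([c["cx"]+f*q[0]/-q[2],c["cy"]-f*q[1]/-q[2]]).round(1)
def crop(c,name,x0,y0,w,h,s):
    cv2.imwrite(f"pics/{name}.png",cv2.resize(c["frame"][y0:y0+h,x0:x0+w],None,fx=s,fy=s,interpolation=cv2.INTER_CUBIC))
E
python3 - <<'E'
from h import *
a=cv2.imread("pics/top0.png"); s=cv2.imread("pics/scene0.png")
crop({"frame":a},"t1",130,165,265,110,3)
crop({"frame":s},"s1",185,160,210,140,3.8)
E
```

```text
(no output)
```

View pics/t1.png

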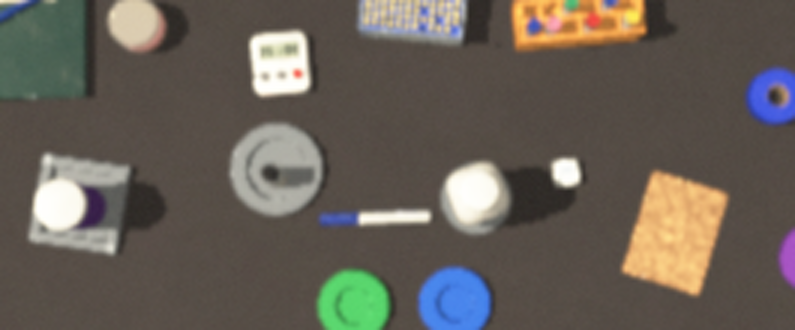

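View pics/s1.png

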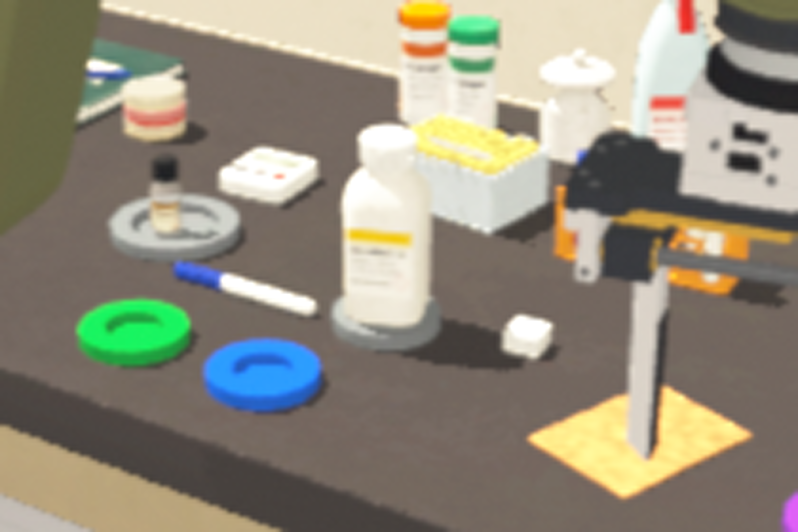

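```bash
python3 - <<'E'
from h import *
c=ctrl.camera("top"); s=ctrl.camera("scene")
T=lambda u,v:((u+.5)/3-.5+130,(v+.5)/3-.5+165)
B=lambda u,v,z:back(c,*T(u,v),z)
for n,u,v,z in [("sqA",47,153,.012),("sqB",131,166,.012),("sqC",115,254,.012),("sqD",30,240,.012),("jarcap",60,204,.104),("large",276,169.5,.012),("drop",271,173,.070),("bcap",476,189,.150),("small",476,200,.012),("timer",281,64,.019),("glass",566,172,.016),("pen1",320,219,.007),("pen2",431,216,.007),("m1",653,171,.003),("m2",728,192,.003),("m3",699,295,.003),("m4",622,271,.003)]:
    print(n,B(u,v,z))
# scene checks
S=lambda u,v:((u+.5)/3.8-.5+185,(v+.5)/3.8-.5+160)
for n,u,v,z in [("dropcapTop",165,163,.070),("large",175,222,.012),("bcapTop",387,137,.150),("pen1",176,268,.007),("pen2",314,308,.007),("matR",752,435,.003),("matL",528,438,.003),("matT",672,388,.003),("matB",625,498,.003),("fingertip",643,455,.205)]:
    print("S",n,back(s,*S(u,v),z))
print(proj(c,[.122,-.536,.205]),proj(s,[.122,-.536,.205]))
# bottle yaw: mask contour
E
```

```text
sqA [0.5318 0.3704]
sqB [0.515  0.2747]
sqC [0.4154 0.2931]
sqD [0.4331 0.3895]
jarcap [0.469  0.3289]
large [0.5078 0.1096]
drop [0.5    0.1078]
bcap [ 0.474  -0.1139]
small [ 0.4686 -0.1173]
timer [0.6277 0.1017]
glass [ 0.4982 -0.22  ]
pen1 [0.4507 0.0607]
pen2 [ 0.4516 -0.0658]
m1 [ 0.4983 -0.3208]
m2 [ 0.4725 -0.4058]
m3 [ 0.356  -0.3687]
m4 [ 0.3849 -0.282 ]
S dropcapTop [0.4924 0.104 ]
S large [0.5067 0.1082]
S bcapTop [ 0.4708 -0.1167]
S pen1 [0.4493 0.0623]
S pen2 [ 0.4527 -0.0648]
S matR [ 0.4683 -0.4063]
S matL [ 0.3839 -0.2836]
S matT [ 0.4962 -0.3354]
S matB [ 0.3541 -0.3692]
S fingertip [ 0.1056 -0.4877]
[436.2 344.4] [383.7 283.3]
```

```bash
cat >> h.py <<'E'
from scipy.spatial.transform import Rotation as Ro
def row(p,yaw,start=None,syaw=None):
    o=ctrl.get_obs(); R0=Ro.from_euler("xyz",o["eef_rot"]) if syaw is None else Ro.from_euler("xyz",[np.pi,0,syaw])
    p0=o["ee_pos"] if start is None else np.array(start)
    R1=Ro.from_euler("xyz",[np.pi,0,yaw])
    return (R0.inv().apply(np.array(p)-p0)*100).round(2).tolist()+(R0.inv()*R1).as_rotvec().round(3).tolist()
E
python3 - <<'E'
from h import *
print(row([.5,.107,.2],.2))
# bottle silhouette in scene
s=ctrl.camera("scene"); g=cv2.cvtColor(s["frame"],cv2.COLOR_BGR2GRAY)
for v in range(208,244,3): print(v,g[v,270:304].tolist())
E
```

```text
[-54.37, -51.13, 0.55, -0.001, 0.001, -1.548]
208 [86, 105, 107, 108, 109, 128, 223, 255, 255, 255, 255, 255, 255, 255, 253, 241, 236, 236, 235, 234, 232, 233, 232, 229, 225, 221, 219, 219, 222, 224, 224, 224, 223, 222]
211 [108, 107, 107, 107, 123, 218, 254, 255, 255, 255, 255, 254, 253, 253, 253, 253, 253, 252, 249, 242, 237, 235, 232, 231, 229, 226, 222, 219, 220, 224, 225, 225, 225, 224]
214 [106, 106, 107, 109, 147, 233, 253, 253, 251, 248, 246, 243, 241, 243, 246, 245, 244, 245, 245, 245, 241, 237, 235, 234, 232, 227, 221, 218, 221, 225, 225, 222, 222, 225]
217 [108, 108, 109, 108, 126, 217, 250, 247, 241, 238, 236, 236, 236, 236, 235, 234, 234, 236, 236, 236, 236, 235, 233, 233, 230, 226, 219, 205, 168, 132, 140, 157, 186, 210]
220 [109, 110, 110, 109, 121, 192, 230, 217, 214, 212, 214, 217, 218, 222, 225, 228, 231, 231, 233, 234, 234, 234, 232, 231, 229, 224, 217, 202, 163, 116, 109, 109, 110, 109]
223 [108, 108, 108, 110, 122, 192, 233, 226, 222, 220, 219, 216, 214, 212, 208, 206, 204, 202, 200, 198, 198, 199, 206, 220, 227, 222, 215, 200, 161, 115, 109, 110, 109, 108]
226 [
[... 344 characters left out ...]

232 [106, 106, 106, 106, 118, 189, 237, 238, 237, 237, 236, 236, 235, 235, 236, 234, 231, 231, 229, 228, 231, 237, 239, 235, 227, 221, 213, 190, 145, 113, 110, 110, 109, 110]
235 [106, 107, 107, 107, 118, 187, 236, 239, 238, 238, 238, 237, 236, 236, 235, 232, 231, 233, 236, 237, 236, 236, 237, 233, 227, 220, 211, 184, 130, 108, 106, 107, 106, 107]
238 [108, 109, 111, 128, 164, 207, 228, 230, 232, 233, 234, 233, 232, 233, 233, 235, 235, 236, 237, 238, 238, 238, 236, 232, 226, 220, 212, 194, 158, 123, 108, 105, 105, 105]
241 [106, 113, 155, 202, 211, 219, 227, 227, 229, 231, 232, 232, 232, 233, 233, 234, 234, 234, 234, 234, 233, 232, 230, 227, 223, 216, 183, 130, 118, 117, 113, 107, 106, 105]
```

play_rows(steps=[[[-10,-9.4,-3,0,0,-0.3,0.7],[-54.4,-51.1,-3,0,0,-1.55,0.7],[-54.4,-51.1,-3,0,0,-1.55,0.7],[-54.4,-51.1,-3,0,0,-1.55,0.7],[-54.4,-51.1,-3,0,0,-1.55,0.7],[-54.4,-51.1,-3,0,0,-1.55,0.7],[-54.4,-51.1,-3,0,0,-1.55,0.7],[-54.4,-51.1,-3,0,0,-1.55,0.7],[-54.4,-51.1,-3,0,0,-1.55,0.7],[-54.4,-51.1,-3,0,0,-1.55,0.7],[-54.4,-51.1,-3,0,0,-1.55,0.7],[-54.4,-51.1,-3,0,0,-1.55,0.7],[-54.4,-51.1,-3,0,0,-1.55,0.7],[-54.4,-51.1,-3,0,0,-1.55,0.7],[-54.4,-51.1,-3,0,0,-1.55,0.7],[-54.4,-51.1,-3,0,0,-1.55,0.7],[-54.4,-51.1,-3,0,0,-1.55,0.7],[-54.4,-51.1,-3,0,0,-1.55,0.7],[-54.4,-51.1,-3,0,0,-1.55,0.7],[-54.4,-51.1,-3,0,0,-1.55,0.7]]], force=10)

```text
time_s: 1.92
ee_pos: [0.4998, 0.1085, 0.2348]
eef_rot: [-3.141, 0.001, 0.205]
force: [0.0, -0.6, 0.1]
grip_width: 0.0655
```

play_rows(steps=[[[-0.2,0,4,0,0,0,0.7],[-0.2,0,8,0,0,0,0.7],[-0.2,0,12,0,0,0,0.7],[-0.2,0,14,0,0,0,0.7]]])

```text
time_s: 2.25
ee_pos: [0.4953, 0.1067, 0.0909]
eef_rot: [-3.141, 0.006, 0.204]
force: [1.1, -0.3, -0.7]
grip_width: 0.0658
```

```bash
python3 - <<'E'
from h import *
s=ctrl.camera("scene"); c=ctrl.camera("top")
a=cv2.resize(s["frame"][175:265,190:310],None,fx=4,fy=4,interpolation=2)
b=cv2.resize(c["frame"][200:260,255:325],None,fx=4.5,fy=6,interpolation=2)
cv2.imwrite("pics/p2.png",np.hstack([a,b[:360]]))
print(ctrl.get_obs()["ee_pos"])
# bottle yaw fit, top view
g=cv2.cvtColor(c["frame"],cv2.COLOR_BGR2GRAY)
def hull(cam,yaw,xy,shape):
    P=[]
    for z in(.012,.102):
        for sx in(-1,1):
            for sy in(-1,1):
                for t in np.arange(0,6.28,.2):
                    q=np.array([sx*.0133+.0157*np.cos(t),sy*.0133+.0157*np.sin(t)])
                    P.append(proj(cam,[xy[0]+np.cos(yaw)*q[0]-np.sin(yaw)*q[1],xy[1]+np.sin(yaw)*q[0]+np.cos(yaw)*q[1],z]))
    m=np.zeros((420*4,560*4),np.uint8); cv2.fillConvexPoly(m,(cv2.convexHull(np.float32(P)*4+2)).astype(np.int32),255)
    return cv2.resize(m,(560,420),interpolation=cv2.INTER_AREA)/255.
for cam,n,th in((s,"scene",170),(c,"top",150)):
    G=cv2.cvtColor(cam["frame"],cv2.COLOR_BGR2GRAY).astype(float)
    M=np.clip((G-110)/90,0,1)
    for d in range(0,90,10):
        best=9e9
        for dx in np.arange(-.008,.009,.004):
            for dy in np.arange(-.008,.009,.004):
                h=hull(cam,np.radians(d),(.472+dx,-.115+dy),None)
                r=(slice(218,236),slice(262,312)) if n=="scene" else (slice(215,248),slice(270,306))
                e=((h-M)[r]**2).sum()
                if e<best: best=e;bx=(dx,dy)
        print(n,d,round(best,1),bx)
E
```

```text
[0.49551336 0.10678924 0.09194859]
scene 0 34.2 (np.float64(0.008), np.float64(0.004))
scene 10 23.1 (np.float64(0.008), np.float64(0.004))
scene 20 15.1 (np.float64(0.008), np.float64(0.004))
scene 30 17.8 (np.float64(-0.004), np.float64(-0.004))
scene 40 15.1 (np.float64(0.0), np.float64(0.0))
scene 50 20.8 (np.float64(0.008), np.float64(0.004))
scene 60 31.5 (np.float64(0.004), np.float64(0.0))
scene 70 39.8 (np.float64(0.008), np.float64(0.004))
scene 80 39.8 (np.float64(0.008), np.float64(0.004))
top 0 69.4 (np.float64(0.0), np.float64(0.0))
top 10 67.1 (np.float64(0.0), np.float64(0.0))
top 20 64.5 (np.float64(0.0), np.float64(0.0))
top 30 66.0 (np.float64(0.0), np.float64(0.0))
top 40 70.2 (np.float64(0.0), np.float64(0.0))
top 50 75.8 (np.float64(0.0), np.float64(0.0))
top 60 78.5 (np.float64(0.0), np.float64(0.0))
top 70 77.8 (np.float64(0.0), np.float64(-0.004))
top 80 76.8 (np.float64(0.0), np.float64(0.0))
```

View pics/p2.png

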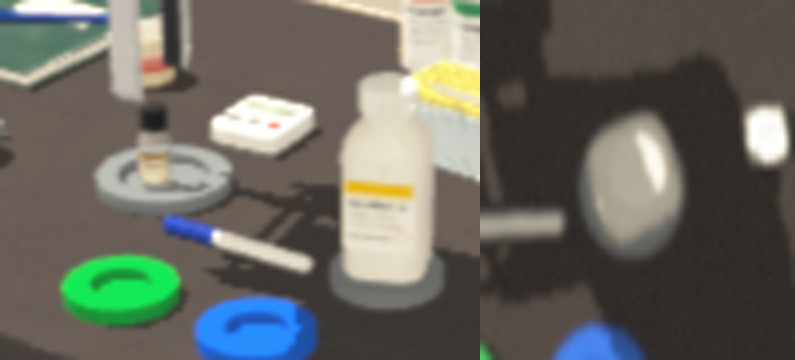

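play_rows(steps=[[[0.1,0,2.5,0,0,0,0.7],[0.1,0,5,0,0,0,0.7],[0.1,0,6.5,0,0,0,0.7],[0.1,0,7.1,0,0,0,0.7],[0.1,0,7.1,0,0,0,0.6],[0.1,0,7.1,0,0,0,0.5],[0.1,0,7.1,0,0,0,0.4],[0.1,0,7.1,0,0,0,0.3],[0.1,0,7.1,0,0,0,0.2],[0.1,0,7.1,0,0,0,0.2],[0.1,0,7.1,0,0,0,0.2],[0.1,0,7.1,0,0,0,0.2]]], force=10)

```text
time_s: 3.35
ee_pos: [0.4963, 0.107, 0.0214]
eef_rot: [-3.141, 0.006, 0.204]
force: [-0.0, -0.6, 6.1]
grip_width: 0.0257
```

play_rows(steps=[[[0,0,-1,0,0,0,0.2],[0,0,-3,0,0,0,0.2],[0,0,-6,0,0,0,0.2],[0,0,-9.5,0,0,0,0.2],[0,0,-13,0,0,0,0.2],[0,0,-16.5,0,0,0,0.2],[-0.5,1.3,-19,0,0,0,0.2],[-1.5,4,-20.5,0,0,0.05,0.2],[-2.6,7.1,-20.5,0,0,0.1,0.2],[-3.8,10.4,-20.5,0,0,0.15,0.2],[-5,13.7,-20.5,0,0,0.2,0.2],[-6.2,17,-20.5,0,0,0.25,0.2],[-7.4,20.3,-20.5,0,0,0.3,0.2],[-8.6,23.6,-20.5,0,0,0.35,0.2],[-9.8,26.9,-20.5,0,0,0.4,0.2],[-11,30.2,-20.5,0,0,0.45,0.2],[-12.2,33.5,-20.5,0,0,0.5,0.2],[-13.4,36.8,-20.5,0,0,0.53,0.2],[-14.6,40.1,-20.5,0,0,0.53,0.2],[-15.8,42.8,-20.5,0,0,0.53,0.2]]])

```text
time_s: 5.02
ee_pos: [0.4286, -0.346, 0.2276]
eef_rot: [3.139, 0.006, -0.327]
force: [0.6, -0.5, -0.6]
grip_width: 0.0257
```

```bash
python3 - <<'E'
from h import *
s=ctrl.camera("scene"); cv2.imwrite("pics/p3.png",s["frame"][100:320,160:480])
o=ctrl.get_obs();print(o["ee_pos"],o["eef_rot"],o["force"],o["grip_width"]); print(row([.428,-.344,.0204],-.33))
E
```

```text
[ 0.42732154 -0.3495318   0.22725326] [ 3.13800741  0.00634805 -0.32947028] [-0.8820101  -3.40945883 -1.35250392] 0.025629160406835935
[0.02, -0.62, 20.68, 0.004, 0.006, 0.001]
```

View pics/p3.png

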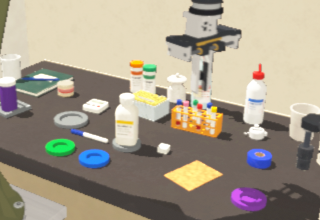

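play_rows(steps=[[[0,-0.3,3,0,0,0,0.2],[0,-0.6,6.5,0,0,0,0.2],[0,-0.6,10,0,0,0,0.2],[0,-0.6,13.5,0,0,0,0.2],[0,-0.6,16.5,0,0,0,0.2],[0,-0.6,18.5,0,0,0,0.2],[0,-0.6,19.5,0,0,0,0.2],[0,-0.6,20.1,0,0,0,0.2],[0,-0.6,20.4,0,0,0,0.2],[0,-0.6,20.6,0,0,0,0.2],[0,-0.6,20.6,0,0,0,0.2],[0,-0.6,20.6,0,0,0,0.2]]])

```text
time_s: 6.07
ee_pos: [0.4282, -0.3445, 0.0222]
eef_rot: [3.137, 0.005, -0.329]
force: [0.7, -0.8, -0.2]
grip_width: 0.0254
```

play_rows(steps=[[[0,0,0.1,0,0,0,0.2],[0,0,0.2,0,0,0,0.2],[0,0,0.2,0,0,0,0.2],[0,0,0.2,0,0,0,0.3],[0,0,0.2,0,0,0,0.4],[0,0,0.2,0,0,0,0.6],[0,0,0.2,0,0,0,0.6],[0,0,0.2,0,0,0,0.6],[0,0,0.2,0,0,0,0.6],[0,0,-1,0,0,0,0.6],[0,0,-4,0,0,0,0.6],[0,0,-8,0,0,0,0.6],[0,0,-12,0,0,0,0.6],[0,0,-16,0,0,0,0.6],[0,0,-19,0,0,0,0.8],[0,0,-21,0,0,0,1],[0,0,-21,0,0,0,1]]])

```text
time_s: 7.48
ee_pos: [0.4304, -0.3447, 0.238]
eef_rot: [3.134, -0.002, -0.329]
force: [0.0, -0.1, -0.0]
grip_width: 0.0732
```

```bash
python3 - <<'E'
from h import *
s=ctrl.camera("scene"); c=ctrl.camera("top")
a=cv2.resize(s["frame"][170:300,300:420],None,fx=3.2,fy=3.2,interpolation=2)
b=cv2.resize(c["frame"][190:270,120:240],(400,416)[:2],interpolation=2)
cv2.imwrite("pics/p4.png",np.hstack([a,b]))
# jar cap in top by colour/brightness
g=cv2.cvtColor(c["frame"],cv2.COLOR_BGR2GRAY)
m=(g[215:255,135:180]>215).astype(np.uint8); n,l,st,ce=cv2.connectedComponentsWithStats(m)
for i in range(1,n):
    if st[i,4]>20: u,v=ce[i]+[135,215]; print(st[i],u,v,back(c,u,v,.104))
p=[.473,.330]
print(ctrl.get_obs()["ee_pos"],ctrl.get_obs()["qpos"])
for y in(.5,-.33,-.18): print(row([.47,.33,.22],y))
E
```

```text
[  6  10  17  17 219] 149.11872146118722 232.68493150684932 [0.469  0.3306]
[ 0.42944225 -0.34389726  0.2329442 ] [-0.7389454   0.28161933  1.48018869 -0.0059016   1.38139029 -0.40848258]
[-17.95, -65.09, 1.06, 0.003, 0.005, -0.829]
[-17.95, -65.09, 1.06, 0.005, 0.004, 0.001]
[-17.95, -65.09, 1.06, 0.004, 0.004, -0.149]
```

View pics/p4.png

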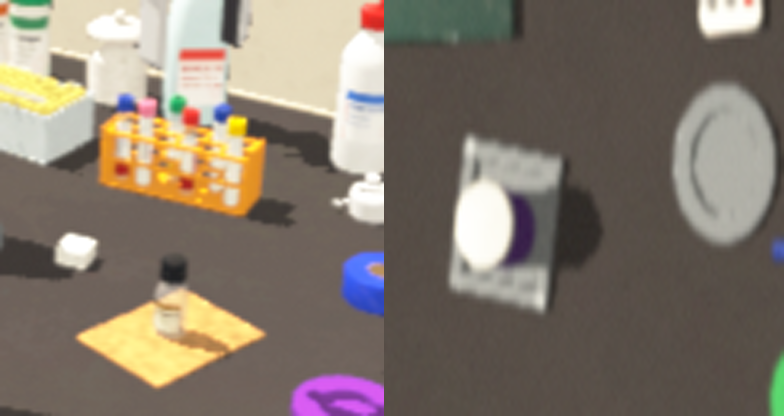

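play_rows(steps=[[[-2,-5,0,0,0,-0.1,1],[-18,-65,0.5,0,0,-0.83,1],[-18,-65,0.5,0,0,-0.83,1],[-18,-65,0.5,0,0,-0.83,1],[-18,-65,0.5,0,0,-0.83,1],[-18,-65,0.5,0,0,-0.83,1],[-18,-65,0.5,0,0,-0.83,1],[-18,-65,0.5,0,0,-0.83,1],[-18,-65,0.5,0,0,-0.83,1],[-18,-65,0.5,0,0,-0.83,1],[-18,-65,0.5,0,0,-0.83,1],[-18,-65,0.5,0,0,-0.83,1],[-18,-65,0.5,0,0,-0.83,1],[-18,-65,0.5,0,0,-0.83,1],[-18,-65,0.5,0,0,-0.83,1],[-18,-65,0.5,0,0,-0.83,1],[-18,-65,0.5,0,0,-0.83,1],[-18,-65,0.5,0,0,-0.83,1],[-18,-65,0.5,0,0,-0.83,1],[-18,-65,0.5,0,0,-0.83,1]]])

```text
time_s: 9.25
ee_pos: [0.4693, 0.328, 0.2251]
eef_rot: [3.141, 0.007, 0.5]
force: [0.3, -0.3, 0.1]
grip_width: 0.0941
```

```bash
python3 - <<'E'
from h import *
o=ctrl.get_obs();print(o["ee_pos"],o["eef_rot"],o["grip_width"]); print(row([.469,.330,.044],.5))
E
```

```text
[0.46929089 0.32795615 0.2250968 ] [3.14102601 0.0071514  0.4995678 ] 0.09414108159935508
[0.2, -0.2, 18.11, 0.001, 0.007, -0.0]
```

play_rows(steps=[[[0.2,-0.2,3,0,0.007,0,1],[0.2,-0.2,6.5,0,0.007,0,1],[0.2,-0.2,10,0,0.007,0,1],[0.2,-0.2,13.5,0,0.007,0,1],[0.2,-0.2,16.5,0,0.007,0,1],[0.2,-0.2,18,0,0.007,0,1],[0.2,-0.2,18,0,0.007,0,0.9],[0.2,-0.2,18,0,0.007,0,0.8],[0.2,-0.2,18,0,0.007,0,0.7],[0.2,-0.2,18,0,0.007,0,0.6],[0.2,-0.2,18,0,0.007,0,0.5],[0.2,-0.2,18,0,0.007,0,0.45],[0.2,-0.2,18,0,0.007,0,0.45],[0.2,-0.2,18,0,0.007,0,0.45],[0.2,-0.2,18,0,0.007,0,0.45]]], force=22)

```text
time_s: 10.5
ee_pos: [0.4693, 0.3302, 0.0457]
eef_rot: [3.141, -0.001, 0.5]
force: [-0.3, -1.2, 6.3]
grip_width: 0.0525
```

```bash
python3 - <<'E'
from h import *
o=ctrl.get_obs();print(o["ee_pos"],o["eef_rot"],o["grip_width"],o["force"]); p=o["ee_pos"]; print(row([p[0],p[1],p[2]+.1],.5),row([.507,.109,p[2]+.1],.2),row([.507,.109,p[2]],.2))
E
```

```text
[0.46928861 0.33020363 0.04573151] [ 3.14108845e+00 -8.86324457e-04  4.99690526e-01] 0.0525262145481742 [-0.32336103 -1.16167121  6.31309845]
[0.01, 0.01, -10.0, 0.001, -0.001, -0.0] [-7.28, 21.23, -10.0, 0.0, -0.001, 0.3] [-7.29, 21.22, 0.0, 0.0, -0.001, 0.3]
```

play_rows(steps=[[[0,0,-1,0,0,0,0.45],[0,0,-2.5,0,0,0,0.45],[0,0,-4.5,0,0,0,0.45],[0,0,-7,0,0,0,0.45],[-0.3,1,-8,0,0,0,0.45],[-1,3,-8,0,0,0.05,0.45],[-2,5.8,-8,0,0,0.1,0.45],[-3,8.8,-8,0,0,0.15,0.45],[-4,11.8,-8,0,0,0.2,0.45],[-5,14.8,-8,0,0,0.25,0.45],[-6,17.6,-8,0,0,0.3,0.45],[-6.8,20,-8,0,0,0.3,0.45],[-7.3,21.2,-8,0,0,0.3,0.45],[-7.3,21.2,-8,0,0,0.3,0.45],[-7.3,21.2,-8,0,0,0.3,0.45]]])

```text
time_s: 11.75
ee_pos: [0.5065, 0.1084, 0.1256]
eef_rot: [3.141, -0.001, 0.198]
force: [1.2, -0.2, -2.5]
grip_width: 0.0527
```

```bash
python3 - <<'E'
from h import *
o=ctrl.get_obs();print(o["ee_pos"],o["eef_rot"],o["grip_width"],o["force"]);print(row([.507,.109,.046],.2))
s=ctrl.camera("scene");crop(s,"p5",170,130,130,110,4)
E
```

```text
[0.5065292  0.10838445 0.12562969] [ 3.14147648e+00 -6.16587312e-04  1.98126078e-01] 0.05267883759603488 [ 1.22729586 -0.23566019 -2.50288486]
[0.05, -0.05, 7.96, 0.0, -0.001, -0.002]
```

View pics/p5.png

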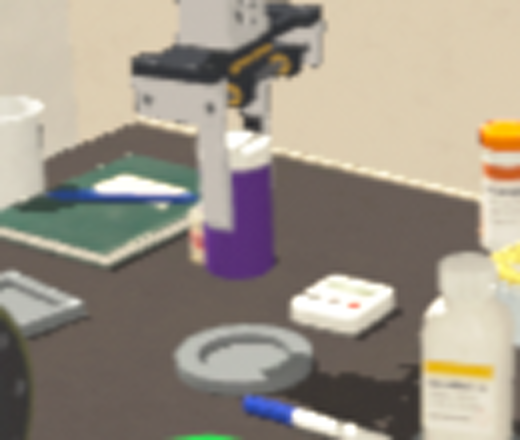

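play_rows(steps=[[[0,0,1.5,0,0,0,0.45],[0,0,3.5,0,0,0,0.45],[0,0,5.5,0,0,0,0.45],[0,0,6.8,0,0,0,0.45],[0,0,7.4,0,0,0,0.45],[0,0,7.7,0,0,0,0.45],[0,0,7.9,0,0,0,0.45],[0,0,8,0,0,0,0.45],[0,0,8,0,0,0,0.45]]])

```text
time_s: 12.55
ee_pos: [0.5068, 0.1093, 0.0462]
eef_rot: [3.141, -0.002, 0.199]
force: [-0.4, 0.2, -2.7]
grip_width: 0.0524
```

play_rows(steps=[[[0,0,0.1,0,0,0,0.45],[0,0,0.2,0,0,0,0.45],[0,0,0.2,0,0,0,0.5],[0,0,0.2,0,0,0,0.6],[0,0,0.2,0,0,0,0.8],[0,0,0.2,0,0,0,1],[0,0,0.2,0,0,0,1],[0,0,0.2,0,0,0,1],[0,0,0.2,0,0,0,1],[0,0,0.2,0,0,0,1],[0,0,-2,0,0,0,1],[0,0,-5,0,0,0,1],[0,0,-9,0,0,0,1],[0,0,-13,0,0,0,1],[0,0,-17,0,0,0,1],[0,0,-19,0,0,0,1],[0,0,-19,0,0,0,1]]])

```text
time_s: 13.97
ee_pos: [0.508, 0.1095, 0.2412]
eef_rot: [3.141, -0.009, 0.2]
force: [-0.0, -0.2, -0.2]
grip_width: 0.0938
```

```bash
python3 - <<'E'
from h import *
o=ctrl.get_obs();print(o["ee_pos"],o["eef_rot"],o["grip_width"],o["force"]);print(row([.472,-.115,.23],.35),row([.472,-.115,.23],-1.22))
s=ctrl.camera("scene");crop(s,"p6",170,150,130,110,4)
E
```

```text
[0.50796575 0.10950174 0.24117893] [ 3.14100048 -0.00945474  0.19952133] 0.09379441358902273 [-0.0263263  -0.18475086 -0.19938214]
[-7.99, 21.29, 1.06, 0.001, -0.009, -0.15] [-7.99, 21.29, 1.06, -0.006, -0.008, 1.42]
```

View pics/p6.png

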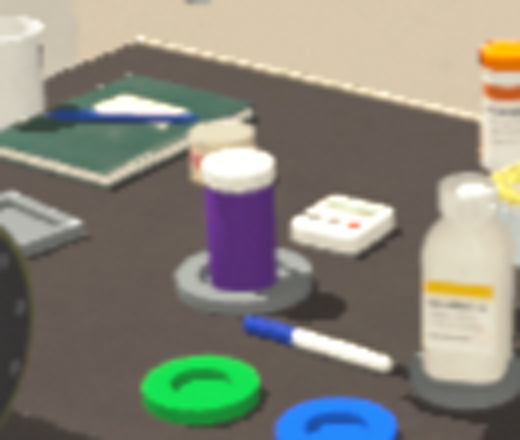

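play_rows(steps=[[[-1.2,3.5,0,0,-0.009,-0.05,1],[-2.7,7.2,0,0,-0.009,-0.1,1],[-8,21.3,0.5,0,-0.009,-0.15,1],[-8,21.3,0.5,0,-0.009,-0.15,1],[-8,21.3,0.5,0,-0.009,-0.15,1],[-8,21.3,0.5,0,-0.009,-0.15,1],[-8,21.3,1,0,-0.009,-0.15,1],[-8,21.3,1,0,-0.009,-0.15,1],[-8,21.3,1,0,-0.009,-0.15,1]]])

```text
time_s: 14.77
ee_pos: [0.4707, -0.1147, 0.2266]
eef_rot: [-3.141, 0.005, 0.349]
force: [0.0, -0.3, 1.2]
grip_width: 0.0939
```

```bash
python3 - <<'E'
from h import *
o=ctrl.get_obs();print(o["ee_pos"],o["eef_rot"],o["grip_width"],o["force"]);print(row([.472,-.115,.066],.35))
E
```

```text
[ 0.47070254 -0.11465444  0.22662821] [-3.14064819  0.00504964  0.3493403 ] 0.09389156779942842 [ 0.04975656 -0.26392343  1.22696235]
[0.19, 0.09, 16.06, -0.001, 0.005, -0.001]
```

play_rows(steps=[[[0.2,0.1,3,0,0,0,1],[0.2,0.1,6,0,0,0,1],[0.2,0.1,9,0,0,0,1],[0.2,0.1,12,0,0,0,1],[0.2,0.1,14.5,0,0,0,1],[0.2,0.1,15.7,0,0,0,1],[0.2,0.1,16,0,0,0,1],[0.2,0.1,16,0,0,0,0.9],[0.2,0.1,16,0,0,0,0.8],[0.2,0.1,16,0,0,0,0.7],[0.2,0.1,16,0,0,0,0.6],[0.2,0.1,16,0,0,0,0.5],[0.2,0.1,16,0,0,0,0.5],[0.2,0.1,16,0,0,0,0.5],[0.2,0.1,16,0,0,0,0.5],[0.2,0.1,16,0,0,0,0.5]]], force=30)

```text
time_s: 16.1
ee_pos: [0.4724, -0.1151, 0.0671]
eef_rot: [-3.141, 0.004, 0.349]
force: [-1.3, 0.8, 6.0]
grip_width: 0.0576
```

```bash
python3 - <<'E'
from h import *
o=ctrl.get_obs();print(o["ee_pos"],o["eef_rot"],o["grip_width"],o["force"]); p=o["ee_pos"]; print(row([.474,.332,p[2]+.15],-.18))
E
```

```text
[ 0.47235571 -0.11512919  0.06706336] [-3.14106208  0.00445312  0.34928769] 0.057606130306287216 [-1.30265607  0.81695343  5.98261132]
[15.39, -41.96, -15.05, 0.001, 0.004, 0.529]
```

play_rows(steps=[[[0,0,-0.7,0,0,0,0.5],[0,0,-2,0,0,0,0.5],[0,0,-4,0,0,0,0.5],[0,0,-6.5,0,0,0,0.5],[0,0,-9,0,0,0,0.5],[0,0,-11.5,0,0,0,0.5],[0,0,-14,0,0,0,0.5],[0.4,-1,-15,0,0,0,0.5],[1.1,-3,-15.5,0,0,0.04,0.5],[2.1,-5.7,-15.5,0,0,0.08,0.5],[3.2,-8.6,-15.5,0,0,0.12,0.5],[4.3,-11.7,-15.5,0,0,0.16,0.5],[5.4,-14.7,-15.5,0,0,0.2,0.5],[6.5,-17.7,-15.5,0,0,0.24,0.5],[7.6,-20.7,-15.5,0,0,0.28,0.5],[8.7,-23.7,-15.5,0,0,0.32,0.5],[9.8,-26.7,-15.5,0,0,0.36,0.5],[10.9,-29.7,-15.5,0,0,0.4,0.5],[11.8,-32.2,-15.5,0,0,0.44,0.5],[12.5,-34,-15.5,0,0,0.47,0.5]]])

```text
time_s: 17.77
ee_pos: [0.4729, 0.2499, 0.2207]
eef_rot: [3.14, 0.006, -0.121]
force: [-0.0, 0.1, -2.7]
grip_width: 0.0574
```

```bash
python3 - <<'E'
from h import *
o=ctrl.get_obs();print(o["ee_pos"],o["eef_rot"],o["grip_width"],o["force"]); print(row([.474,.332,.22],-.18))
E
```

```text
[0.47288812 0.24990953 0.22073411] [ 3.13954823  0.00582242 -0.12141703] 0.05739505199447109 [-1.31247217e-03  1.06046662e-01 -2.74920031e+00]
[-0.88, -8.16, 0.06, 0.002, 0.006, 0.059]
```

play_rows(steps=[[[-0.2,-2,0,0,0,0.02,0.5],[-0.4,-4.5,0,0,0,0.04,0.5],[-0.7,-6.7,0,0,0.006,0.06,0.5],[-0.9,-8.2,0.5,0,0.006,0.06,0.5],[-0.9,-8.2,2,0,0.006,0.06,0.5],[-0.9,-8.2,4.5,0,0.006,0.06,0.5],[-0.9,-8.2,7,0,0.006,0.06,0.5],[-0.9,-8.2,9.5,0,0.006,0.06,0.5],[-0.9,-8.2,11.5,0,0.006,0.06,0.5],[-0.9,-8.2,12.5,0,0.006,0.06,0.5],[-0.9,-8.2,13,0,0.006,0.06,0.5],[-0.9,-8.2,13,0,0.006,0.06,0.5]]])

```text
time_s: 18.77
ee_pos: [0.4727, 0.3321, 0.0898]
eef_rot: [3.138, 0.001, -0.181]
force: [0.1, -0.3, -3.5]
grip_width: 0.0578
```

```bash
python3 - <<'E'
from h import *
o=ctrl.get_obs();print(o["ee_pos"],o["eef_rot"],o["grip_width"],o["force"]); print(row([.474,.332,.0591],-.18))
c=ctrl.camera("top");crop(c,"p7",110,190,110,90,5)
E
```

```text
[0.47271045 0.3321079  0.08984631] [ 3.13835398e+00  8.76266190e-04 -1.81157961e-01] 0.057750414684028466 [ 0.07413826 -0.34045708 -3.51238191]
[0.13, -0.02, 3.07, 0.003, 0.001, -0.001]
```

View pics/p7.png

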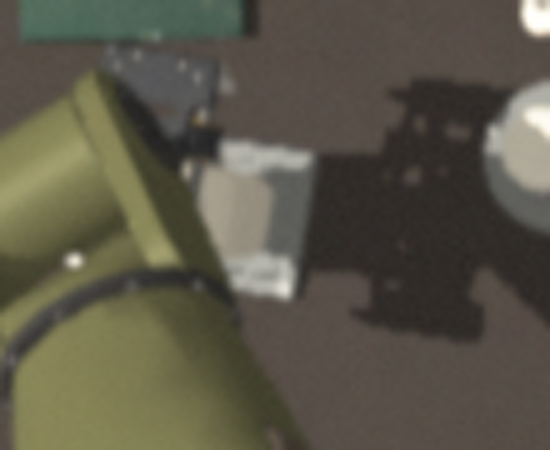

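play_rows(steps=[[[0.1,0,0.8,0.003,0,0,0.5],[0.1,0,1.6,0.003,0,0,0.5],[0.1,0,2.3,0.003,0,0,0.5],[0.1,0,2.7,0.003,0,0,0.5],[0.1,0,2.9,0.003,0,0,0.5],[0.1,0,3.1,0.003,0,0,0.5],[0.1,0,3.15,0.003,0,0,0.5],[0.1,0,3.15,0.003,0,0,0.5]]])

```text
time_s: 19.48
ee_pos: [0.4742, 0.3321, 0.0595]
eef_rot: [-3.141, -0.0, -0.181]
force: [-1.6, -0.6, -4.1]
grip_width: 0.0574
```

play_rows(steps=[[[0,0,0.1,0,0,0,0.5],[0,0,0.15,0,0,0,0.5],[0,0,0.15,0,0,0,0.65],[0,0,0.15,0,0,0,0.8],[0,0,0.15,0,0,0,1],[0,0,0.15,0,0,0,1],[0,0,0.15,0,0,0,1],[0,0,0.15,0,0,0,1],[0,0,0.15,0,0,0,1],[0,0,0.15,0,0,0,1],[0,0,-2,0,0,0,1],[0,0,-5,0,0,0,1],[0,0,-8.5,0,0,0,1],[0,0,-12,0,0,0,1],[0,0,-15.5,0,0,0,1],[0,0,-17.5,0,0,0,1],[0,0,-17.5,0,0,0,1]]])

```text
time_s: 20.9
ee_pos: [0.4753, 0.3328, 0.2396]
eef_rot: [-3.136, -0.006, -0.181]
force: [-0.5, 0.5, 0.1]
grip_width: 0.0939
```

```bash
python3 - <<'E'
from h import *
o=ctrl.get_obs();print(o["ee_pos"],o["eef_rot"],o["grip_width"],o["force"]);print(row([.428,-.344,.22],-.33))
E
```

```text
[0.4752504  0.33275281 0.2396313 ] [-3.13554179 -0.00615155 -0.18115293] 0.09385608563128445 [-0.5401594   0.50913883  0.10153523]
[7.53, 67.43, 1.6, -0.006, -0.006, 0.149]
```

play_rows(steps=[[[0.3,3,0,0,0,0.02,0.9],[0.8,7,0.5,0,0,0.03,0.7],[7.5,67.4,1,-0.006,-0.006,0.15,0.7],[7.5,67.4,1,-0.006,-0.006,0.15,0.7],[7.5,67.4,1,-0.006,-0.006,0.15,0.7],[7.5,67.4,1,-0.006,-0.006,0.15,0.7],[7.5,67.4,1,-0.006,-0.006,0.15,0.7],[7.5,67.4,1,-0.006,-0.006,0.15,0.7],[7.5,67.4,1,-0.006,-0.006,0.15,0.7],[7.5,67.4,1,-0.006,-0.006,0.15,0.7],[7.5,67.4,1,-0.006,-0.006,0.15,0.7],[7.5,67.4,1,-0.006,-0.006,0.15,0.7],[7.5,67.4,1,-0.006,-0.006,0.15,0.7],[7.5,67.4,1,-0.006,-0.006,0.15,0.7],[7.5,67.4,1,-0.006,-0.006,0.15,0.7],[7.5,67.4,1,-0.006,-0.006,0.15,0.7],[7.5,67.4,1,-0.006,-0.006,0.15,0.7],[7.5,67.4,1,-0.006,-0.006,0.15,0.7],[7.5,67.4,1,-0.006,-0.006,0.15,0.7],[7.5,67.4,1,-0.006,-0.006,0.15,0.7]]])

```text
time_s: 22.57
ee_pos: [0.4276, -0.343, 0.2254]
eef_rot: [-3.141, 0.001, -0.331]
force: [0.6, 0.0, 0.6]
grip_width: 0.0654
```

```bash
python3 - <<'E'
from h import *
o=ctrl.get_obs();print(o["ee_pos"],o["eef_rot"],o["grip_width"],o["force"]);print(row([.4285,-.3445,.021],-.33))
c=ctrl.camera("top");s=ctrl.camera("scene")
a=cv2.resize(c["frame"][190:270,120:240],(480,320),interpolation=2)
b=cv2.resize(c["frame"][205:255,260:320],(320,320)[:2],interpolation=2)
cv2.imwrite("pics/p8.png",np.hstack([a,b]))
E
```

```text
[ 0.42761816 -0.34298863  0.22539713] [-3.14056196e+00  1.27240841e-03 -3.31057823e-01] 0.06539952906055106 [0.59574854 0.02214808 0.5777707 ]
[0.16, 0.14, 20.44, -0.001, 0.001, -0.001]
```

View pics/p8.png

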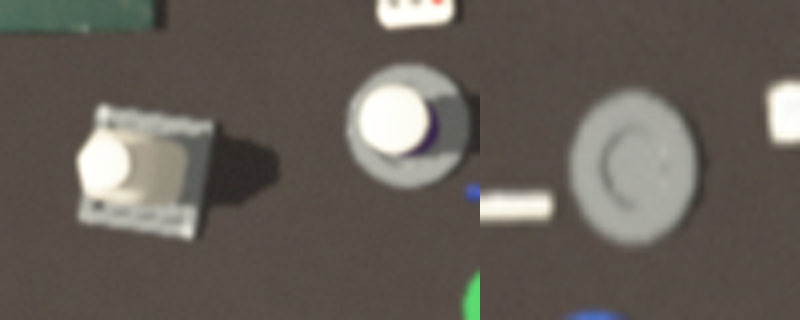

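play_rows(steps=[[[0.2,0.1,3,0,0,0,0.7],[0.2,0.1,6.5,0,0,0,0.7],[0.2,0.1,10,0,0,0,0.7],[0.2,0.1,13.5,0,0,0,0.7],[0.2,0.1,16.5,0,0,0,0.7],[0.2,0.1,19,0,0,0,0.7],[0.2,0.1,20.4,0,0,0,0.6],[0.2,0.1,20.4,0,0,0,0.5],[0.2,0.1,20.4,0,0,0,0.4],[0.2,0.1,20.4,0,0,0,0.3],[0.2,0.1,20.4,0,0,0,0.2],[0.2,0.1,20.4,0,0,0,0.2],[0.2,0.1,20.4,0,0,0,0.2],[0.2,0.1,20.4,0,0,0,0.2]]], force=10)

```text
time_s: 23.83
ee_pos: [0.4299, -0.3444, 0.023]
eef_rot: [-3.142, -0.001, -0.33]
force: [-1.0, 1.6, 7.3]
grip_width: 0.0257
```

```bash
python3 - <<'E'
from h import *
c=ctrl.camera("top"); b=back(c,288.5,230.7,.012); print(b)
o=ctrl.get_obs();print(o["ee_pos"],o["eef_rot"],o["grip_width"],o["force"]);print(row([b[0],b[1],.09],-.2))
E
```

```text
[ 0.4708 -0.1179]
[ 0.4298693  -0.34438096  0.02300507] [-3.14153018e+00 -9.92901155e-04 -3.29971436e-01] 0.025516976589915304 [-0.93770641  1.60687197  7.32551798]
[-3.46, -22.75, -6.7, 0.0, -0.001, -0.13]
```

play_rows(steps=[[[0,0,-1,0,0,0,0.2],[0,0,-3,0,0,0,0.2],[0,0,-6,0,0,0,0.2],[-0.2,-1,-8,0,0,0,0.2],[-0.5,-3.5,-8,0,0,-0.03,0.2],[-1,-6.5,-8,0,0,-0.06,0.2],[-1.5,-10,-8,0,0,-0.1,0.2],[-2,-13.5,-8,0,0,-0.13,0.2],[-2.5,-17,-8,0,0,-0.13,0.2],[-3,-20,-8,0,0,-0.13,0.2],[-3.5,-22.7,-8,0,0,-0.13,0.2],[-3.5,-22.7,-8,0,0,-0.13,0.2],[-3.5,-22.7,-6,0,0,-0.13,0.2],[-3.5,-22.7,-4,0,0,-0.13,0.2],[-3.5,-22.7,-3,0,0,-0.13,0.2],[-3.5,-22.7,-3,0,0,-0.13,0.2],[-3.5,-22.7,-3,0,0,-0.13,0.2]]])

```text
time_s: 25.3
ee_pos: [0.4703, -0.1186, 0.0534]
eef_rot: [3.142, -0.001, -0.2]
force: [-0.2, -0.0, -0.6]
grip_width: 0.0257
```

```bash
python3 - <<'E'
from h import *
o=ctrl.get_obs();print(o["ee_pos"],o["eef_rot"],o["grip_width"],o["force"]);print(row([.470,-.1178,.024],-.2))
s=ctrl.camera("scene");crop(s,"p9",235,165,120,100,5)
E
```

```text
[ 0.47032805 -0.1186327   0.05343091] [ 3.14155405e+00 -6.66276062e-04 -2.00361777e-01] 0.025665722280277616 [-0.18984815 -0.02559027 -0.59470865]
[-0.05, -0.08, 2.94, 0.0, -0.001, -0.0]
```

View pics/p9.png

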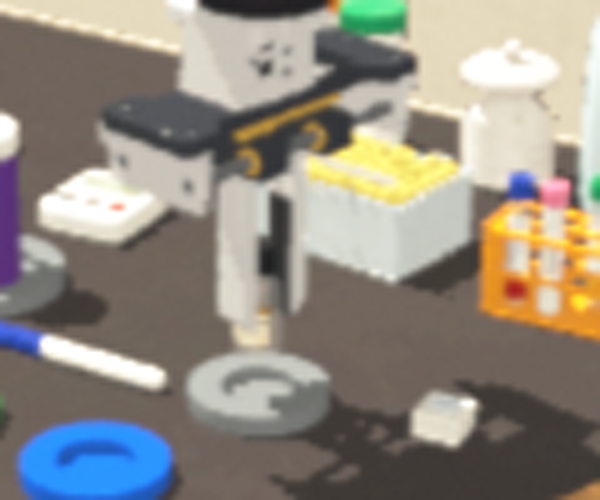

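play_rows(steps=[[[0,-0.1,0.8,0,0,0,0.2],[0,-0.1,1.6,0,0,0,0.2],[0,-0.1,2.2,0,0,0,0.2],[0,-0.1,2.6,0,0,0,0.2],[0,-0.1,2.8,0,0,0,0.2],[0,-0.1,2.95,0,0,0,0.2],[0,-0.1,2.95,0,0,0,0.2]]])

```text
time_s: 25.93
ee_pos: [0.4709, -0.1177, 0.0243]
eef_rot: [3.141, -0.002, -0.2]
force: [-0.1, 0.2, 0.3]
grip_width: 0.0257
```

```bash
python3 - <<'E'
from h import *
s=ctrl.camera("scene"); print(back(s,286.4,241.3,.012))
E
```

```text
[ 0.4711 -0.1172]
```

play_rows(steps=[[[0,0,0.1,0,0,0,0.2],[0,0,0.15,0,0,0,0.25],[0,0,0.15,0,0,0,0.35],[0,0,0.15,0,0,0,0.5],[0,0,0.15,0,0,0,0.6],[0,0,0.15,0,0,0,0.6],[0,0,0.15,0,0,0,0.6],[0,0,0.15,0,0,0,0.6],[0,0,-1,0,0,0,0.6],[0,0,-4,0,0,0,0.6],[0,0,-8,0,0,0,0.6],[0,0,-12,0,0,0,0.6],[0,0,-16,0,0,0,0.6],[-6,10,-18,0,0,0,0.6],[-6,20,-18,0,0,0,0.6],[-6,20,-18,0,0,0,0.6],[-6,20,-18,0,0,0,0.6],[-6,20,-18,0,0,0,0.6],[-6,20,-18,0,0,0,0.6],[-6,20,-18,0,0,0,0.6]]])

```text
time_s: 27.65
ee_pos: [0.3711, -0.3033, 0.2043]
eef_rot: [3.141, -0.002, -0.204]
force: [0.1, -0.2, -0.3]
grip_width: 0.0562
```

```bash
python3 - <<'E'
from h import *
c=ctrl.camera("top");s=ctrl.camera("scene")
a=cv2.resize(s["frame"][170:270,195:335],(560,400),interpolation=2)
b=cv2.resize(c["frame"][170:270,130:350],(560,255),interpolation=2)[:200]
cv2.imwrite("pics/p10.png",np.vstack([a,b])); o=ctrl.get_obs();print(o["ee_pos"],o["force"])
g0=cv2.cvtColor(cv2.imread("pics/top0.png"),6)
for n,(r,q) in {"timer":(slice(170,202),slice(208,240)),"glass":(slice(214,232),slice(310,328)),"pen":(slice(232,244),slice(234,276))}.items():
    f=[]
    for g in(g0,cv2.cvtColor(c["frame"],6)):
        m=cv2.moments((g[r,q]>(130)).astype(np.uint8)); f.append((round(m["m10"]/m["m00"],2),round(m["m01"]/m["m00"],2)))
    print(n,f)
E
```

```text
[ 0.37219638 -0.30122322  0.204174  ] [ 0.0962432   0.0102622  -0.52512595]
timer [(14.84, 15.62), (14.87, 15.6)]
glass [(8.32, 7.94), (8.15, 8.3)]
pen [(26.5, 4.94), (26.5, 4.94)]
```

View pics/p10.png

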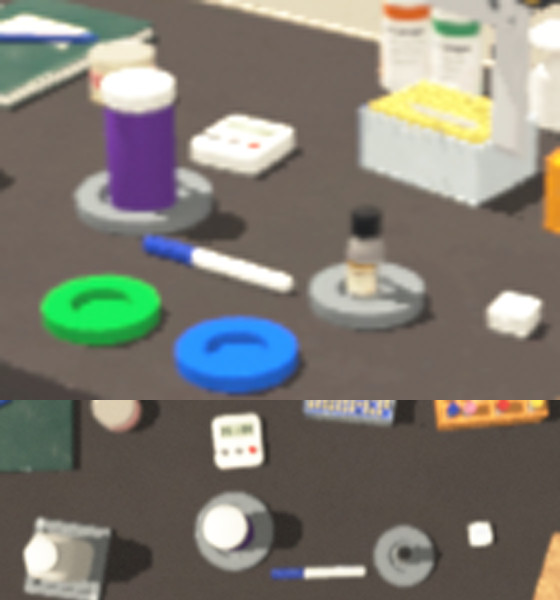

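```bash
python3 - <<'E'
from h import *
c=ctrl.camera("top"); print(back(c,145.7,230.8,.142), proj(c,[.474,.332,.142]))
print(ctrl.hand_in())
E
```

```text
[0.4733 0.3302] [145.1 230.6]
the job is handed in; nothing more can be done
None
```

All three containers are in their own stands, and the job is handed in at about 28 s of the 115 s allowed. I parked the dropper bottle on the cork mat, moved the jar to the large round stand and the reagent bottle to the square stand. The dropper bottle then went from the mat into the small round stand.

- **Seating:** the last pictures show all three upright and sitting in their recesses. The reagent bottle's cap is about 2 mm from where it should be for an upright bottle centred in its recess.
- **Depth:** I judged "fully down" from the tool's height at release and from the pictures. No clear contact force showed before I opened the fingers.
- **Bystanders:** the timer and the marker pen did not shift measurably. The cover-glass box's measured centre moved by about 0.4 pixel (roughly 1 mm). Nothing touched it, so I put this down to a changed shadow.
- **Forces and gripper:** no reading I took came near the limits (the largest was about 7 N), and at the end the gripper was clear of everything.
- **Failed or disagreeing checks:** none failed. The one disagreement was at the start, when the two cameras put the dropper bottle 8 mm apart in x. The grip was wide enough to cover that.

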